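# Slide a ready plate into the corner of the pass

## Robot

A 6-joint arm with a two-finger parallel gripper is mounted at the origin on the work surface. World frame = base frame: x ahead of the robot, y to its left, z up, the work surface at z = 0. Lengths are in m, angles in degrees, forces in N, time in s.
With the tool pointing down it reaches from about 0.375 to 0.9 m from the base axis. Payload 3.1 kg.
Tool frame: the origin (TCP) lies at the very end of the fingers, on their centre line; the grasp point (between the pads) lies 19 mm behind it (bot.tcp_to_grasp is the distance from the TCP to the grasp point, in m); z points along the fingers, y is the direction in which the jaws open and shut (so a half turn about z gives the same grasp; the last joint's range is limited). The gripper opens to 87 mm and grips with 3 to 60 N. Pads are 19 mm wide; open, the fingers measure 117 mm over their backs; the gripper's body (75 mm by 190 mm) begins 51 mm behind the grasp point.
Start: joints at [55.376, 30.224, 82.088, -0, 67.689, -10.227], TCP at [0.258, 0.569, 0.223] pointing down, gripper open.
Joint ranges: [-176.69, 176.69], [-43.24, 126.21], [12.49, 139.97], [-82, 262], [0, 151.66], [-163.58, 163.58]. Speed limits (degrees/s): [159.86, 159.86, 180, 180, 180, 180].

## Interface

Orientations are given as a 3x3 rotation matrix whose columns are the frame's x, y, z axes.
In Python, from rig import telemetry, eyes, order, bot gives the robot as it stands. The module is installed in compiled form; this text tells all that it offers.
- The arm moves only by the tool servo_tool, never from a script. Its argument "targets" is a list of rows, each a list of 2 entries, a list of its own where there are three numbers: the shift along the tool's x, y, z in m, then the turn, a rotation vector about the tool's x, y, z in rad. In form: [[[tx, ty, tz], [wx, wy, wz]], ...]. A call has 1 to 12 rows; each row is the pose to reach, as a shift and turn from the pose commanded when the call began, along the tool's axes at that moment; what a row does not reach only later rows make up. A row lasts 1/8 s, in which the tool goes at most 62.5 mm and 10.7 degrees, less where a joint would pass 70% of its speed; a pose out of reach is approached as far as the arm can. A call with a gripper value outside its range is refused whole. "gripper" is the finger opening in m, from 0 to 0.087, set as the call begins (left out, the last holds). The fingers move at their own pace and stop on an object; the grip force is fixed at half the most. Time passes only in rows, so rows that repeat a pose let the fingers close. It gives the time, the measured TCP pose, the force and the opening at its end, in the units of the state.
- telemetry.read_state(): the state, without advancing time (a new reading comes with each control period).
- eyes.capture(name): name is "scene" or "side" or "wrist"; returns a dict with "pixels" (400x640x3 uint8, blue, green, red), "intrinsics" (3x3 intrinsics, pixels), "extrinsics" (4x4, takes a point from camera to world coordinates); the wrist camera has in their place "T_tool_cam" (4x4, takes a point from camera to tool coordinates, whose origin is the TCP and whose axes are the flange's). Camera axes: x right, y down, z forward; pixel columns grow to the right and rows downward; lengths in m; the calibration is good to about 2 mm. A picture is of the moment at which its call begins: read the wrist's pose just before it. There is no depth.
- order.hand_in(): hands the job in, once; it reports no verdict.
The state is a dict: "time_s": time; "joint_positions": joint angles; "qvel": joint speeds; "tau": joint torques, N m; "position": TCP position; "tcp_rot": TCP orientation; "force": force on the tool from outside, world axes, zero at the start; "moment": the same for the moment, N m; "opening": opening from 0.0 (shut) to 1.0 (fully open).
Only numpy, scipy, OpenCV 4.12 (cv2) and the standard library are available. Lean on these libraries where they do the work, as an engineer would, in place of code of your own. Each camera call takes 0.05 s, during which the arm holds its last target. There are 200 camera calls.

## Task

Push the square plate of croquettes across the counter into the corner of the pass, so that it sits flush against both the long steel rail and the steel end stop, then take the hand away. Push it with the fingers against its outside edge only: do not grip it, lift it or reach in over it. The croquettes must stay on the plate untouched by the fingers, and the cup, bottle and jar must stay where they are.

Things in the scene. Friction and masses are not known exactly. Their poses are not given: they have to be found in the camera images.
- plate: Dark stoneware square plate, 120 x 120 mm, 18 mm high, with an upright rim 8 mm thick all round and a floor 8 mm thick; about 0.24 to 0.42 kg; loose on the counter; with its load it takes about 2 to 6 N to slide. Origin: centre of its underside; x and y run along its sides, z up. At the start it stands clear of the rail, on the robot's side of it, between end stop and cup, turned by up to about 0.45 rad relative to the rail; it must end between them too.
- rail: Straight low stainless rail fixed to the counter, 620 mm long, 26 mm high, 18 mm thick, with a thin flange on its far side. Origin: on the counter at the middle of the face that looks to the robot. Its y runs along the rail, its x points away from the robot, square to that face (the rail may be turned by up to about 0.16 rad on the counter). The plate belongs on its -x side.
- end_stop: Stainless steel block fixed to the counter, 100 mm (its x) x 30 mm (its y) x 30 mm high, standing square to the rail on its robot side, about 6 mm from the rail's face. It is near one end of the rail, left or right; the tea cup is near the other end. Origin: centre of its underside; axes parallel to the rail's. The plate belongs against the long face that looks towards the middle of the rail.
- croquette_a_center (a point): Centre of one of two breaded croquettes lying side by side on the plate's floor, each 32 x 60 x 26 mm, loose; their tops are 34 mm above the counter.
- croquette_b_center (a point): Centre of the other croquette, same size.
- tea_cup: Small white ceramic cup, 64 mm across the rim, 55 mm high, standing near the rail at the end that has no stop; not a stop. Origin: centre of its underside. Loose.
- sauce_bottle: Bottle, 56 mm across, 150 mm high, standing to one side of the work, left or right. Origin: centre of its underside. Loose.
- pepper_jar: Jar with a lid, 50 mm across, 90 mm high, standing to the other side. Origin: centre of its underside. Loose.
Mind the look-alikes: they are no part of the job. What is meant by the plate is not pink or yellow, and is the larger of those in its own colour.

How it is judged:
By the outcome, as a careful person would: the job done as asked, in the order asked, and still so for the second after the job is handed in, with the robot touching nothing.
It also fails if it takes over 54 s, if anything falls off the work surface, if the arm or the gripper's body presses on something with over 40 N, if the wrist force passes 120 N, or if a joint passes its speed limit or range.

## Working session

There is one attempt and no reset: what is moved stays moved. The work goes in short steps, Python scripts to look and compute and a tool call to move; the robot and the scene stay as the last step left them, time stands still between calls to the robot, and variables do not carry over. Pictures are saved under pics/ and viewed, about 8 in all and at most 12, crops included, and the job is handed in when it is done.

Besides the shell and the picture viewer there is one more tool, called after "Emit:" by a JSON object that holds its "op" and its "data". servo_tool: Moves the arm, as the interface text tells. Its arguments: {"type":"object","properties":{"targets":{"type":"array","items":{"type":"array"}},"gripper":{"type":"number"}},"required":["targets"]}

```bash
mkdir -p pics
cat > h.py <<'E'
import numpy as np, cv2
from rig import telemetry, eyes, order, bot
def snap(n,f):
    s=telemetry.read_state(); c=eyes.capture(n); cv2.imwrite(f'pics/{f}.png',c['pixels'])
    if 'extrinsics' in c: T=np.array(c['extrinsics'])
    else:
        W=np.eye(4);W[:3,:3]=s['tcp_rot'];W[:3,3]=s['position'];T=W@np.array(c['T_tool_cam'])
    np.savez(f'pics/{f}.npz',K=c['intrinsics'],T=T); return c['pixels']
def p2w(f,pts,z):
    d=np.load(f'pics/{f}.npz');K,T=d['K'],d['T']
    u=np.c_[np.array(pts,float),np.ones(len(pts))]@np.linalg.inv(K).T@T[:3,:3].T
    z=np.broadcast_to(z,len(pts)); return T[:3,3]+u*((z-T[2,3])/u[:,2])[:,None]
def w2p(f,P):
    d=np.load(f'pics/{f}.npz');K,T=d['K'],d['T']
    c=(np.array(P)-T[:3,3])@T[:3,:3]; q=c@K.T; return q[:,:2]/q[:,2:]
E
python3 - <<'E'
from h import *
a=snap('scene','s0');b=snap('side','d0')
cv2.imwrite('pics/sc.png',a)
s=telemetry.read_state();print(s['time_s'],s['position'],np.round(s['tcp_rot'],3),s['force'])
for f in('s0','d0'):print(np.load(f'pics/{f}.npz')['T'].round(3).tolist())
E
```

```text
0.1 [0.25775554 0.5686431  0.22166175] [[-0.911  0.413 -0.001]
 [ 0.413  0.911 -0.002]
 [ 0.    -0.002 -1.   ]] [-0.26303557 -0.82741327 -0.10714624]
[[-0.374, 0.763, -0.528, 1.032], [0.927, 0.316, -0.2, 0.23], [0.014, -0.564, -0.826, 0.831], [0.0, 0.0, 0.0, 1.0]]
[[0.782, -0.408, 0.472, -0.007], [-0.623, -0.53, 0.575, -0.605], [0.015, -0.744, -0.668, 0.786], [0.0, 0.0, 0.0, 1.0]]
```

View pics/s0.png

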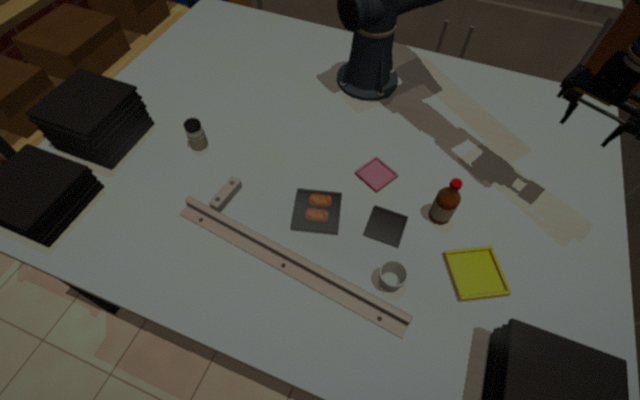

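View pics/d0.png

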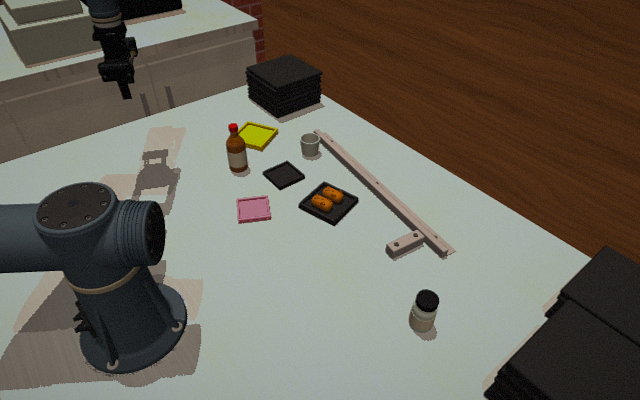

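The scene picture shows four plate-like things:
- Dark plate with croquettes at (317,211).
- Smaller, empty dark plate at (386,226).
- Pink plate at (377,174).
- Yellow plate at (477,273).

The first is the target, being the larger dark one and carrying the croquettes. The rail runs from (190,203) to (410,322), with the stop at (226,193), cup at (392,276), bottle at (445,203) and jar at (195,133). I'll check the choice in a close crop.

Run:
```python
from h import *
a=cv2.imread('pics/s0.png')[165:335,175:425]
a=cv2.convertScaleAbs(a,alpha=1.3,beta=25)
cv2.imwrite('pics/s0c.png',cv2.resize(a,None,fx=3.2,fy=3.2,interpolation=cv2.INTER_CUBIC))
b=cv2.imread('pics/d0.png')[120:270,290:470]
cv2.imwrite('pics/d0c.png',cv2.resize(cv2.convertScaleAbs(b,alpha=1.2,beta=35),None,fx=4,fy=4,interpolation=cv2.INTER_CUBIC))
```

```text
(no output)
```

View pics/s0c.png

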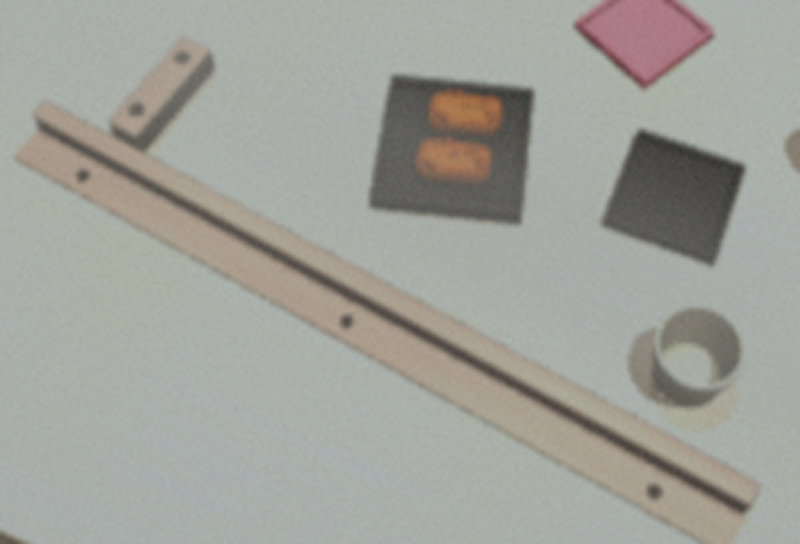

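View pics/d0c.png

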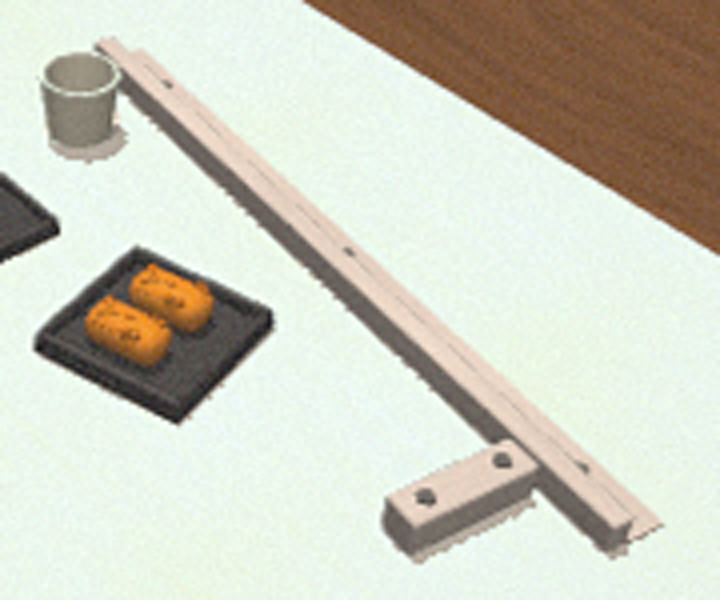

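Run:
```python
from h import *
S=lambda p:np.array(p)/3.2+[175,165]-.35
D=lambda p:np.array(p)/4+[290,120]-.37
def show(n,f,p,z): 
    q=p2w(f,p,z)[:,:2];print(n,f,q.round(4).tolist());return q
for f,pl,ra,es in(('s0',S([(393,76),(533,90),(521,222),(371,207)]),S([(47,101),(759,486)]),S([(182,38),(213,55),(143,132),(112,122)])),
 ('d0',D([(37,340),(137,247),(273,315),(179,413)]),D([(613,540),(100,42)]),D([(388,497),(415,522),(540,465),(508,440)]))):
    q=show('plate',f,pl,.018);print(q.mean(0),[np.linalg.norm(q[i]-q[i-1]).round(3) for i in range(4)],[np.degrees(np.arctan2(*(q[i]-q[i-1])[::-1])).round(1) for i in range(4)])
    r=show('rail',f,ra,.026);d=r[1]-r[0];print(np.linalg.norm(d),np.degrees(np.arctan2(d[0],-d[1])), r.mean(0))
    q=show('stop',f,es,.030);print(q.mean(0),[np.linalg.norm(q[i]-q[i-1]).round(3) for i in range(4)])
show('cup','s0',S([(698,352)]),.055);show('cup','d0',D([(80,75)]),.055)
show('small','s0',S([(640,130),(745,165),(714,264),(602,225)]),.015)
show('jar','s0',[(198,146)],0.0);show('bottle','s0',[(441,219)],0)
show('croq','s0',S([(430,92),(502,95),(491,180),(418,178)]),.03)
```

```text
plate s0 [[0.5185, -0.0286], [0.4871, 0.0842], [0.6066, 0.1181], [0.6386, 0.006]]
[0.56269171 0.04491844] [np.float64(0.125), np.float64(0.117), np.float64(0.124), np.float64(0.117)] [np.float64(-163.9), np.float64(105.6), np.float64(15.8), np.float64(-74.1)]
rail s0 [[0.6535, -0.2744], [0.737, 0.3363]]
0.6164414502239978 172.21015973695617 [0.69523591 0.03096581]
stop s0 [[0.5581, -0.2035], [0.5638, -0.1711], [0.6516, -0.1856], [0.6528, -0.2132]]
[ 0.6065945 -0.1933126] [np.float64(0.095), np.float64(0.033), np.float64(0.089), np.float64(0.028)]
plate d0 [[0.4822, 0.0758], [0.5984, 0.1116], [0.6262, -0.003], [0.5132, -0.0363]]
[0.5550064 0.0370509] [np.float64(0.116), np.float64(0.122), np.float64(0.118), np.float64(0.118)] [np.float64(105.5), np.float64(17.1), np.float64(-76.4), np.float64(-163.5)]
rail d0 [[0.6436, -0.2824], [0.7374, 0.3319]]
0.6214228911043554 171.3179510341681 [0.69050926 0.02478908]
stop d0 [[0.559, -0.1778], [0.5574, -0.202], [0.6528, -0.2169], [0.6534, -0.1902]]
[ 0.60564647 -0.1967213 ] [np.float64(0.095), np.float64(0.024), np.float64(0.097), np.float64(0.027)]
cup s0 [[0.6741, 0.2712]]
cup d0 [[0.6673, 0.2684]]
small s0 [[0.4888, 0.1778], [0.4885, 0.2654], [0.5829, 0.2655], [0.5836, 0.1764]]
jar s0 [[0.4796, -0.3662]]
bottle s0 [[0.4534, 0.349]]
croq s0 [[0.5292, 0.0095], [0.5095, 0.0647], [0.5873, 0.0854], [0.6072, 0.0323]]
```

```bash
cat >> h.py <<'E'
import sys
from scipy.spatial.transform import Rotation as Ro
def to(x,y,z,th):
    "th = world angle of tool y (deg), tool down; prints shift/turn in tool axes from the measured pose"
    s=telemetry.read_state();R=np.array(s['tcp_rot']);a=np.radians(th)
    Y=np.array([np.cos(a),np.sin(a),0]);Z=np.array([0,0,-1.]);G=np.c_[np.cross(Y,Z),Y,Z]
    print((R.T@(np.array([x,y,z])-s['position'])).round(4).tolist(),Ro.from_matrix(R.T@G).as_rotvec().round(4).tolist())
E
python3 -c "
from h import *
to(.535,.115,.223,16.3)"
```

```text
[-0.4399, -0.2986, -0.0009] [-0.002, 0.0005, 0.8605]
```

Emit:
{"op": "servo_tool", "data": {"targets": [[[-0.04,-0.027,0],[0,0,0.08]],[[-0.08,-0.054,0],[0,0,0.16]],[[-0.125,-0.085,0],[0,0,0.25]],[[-0.17,-0.115,0],[0,0,0.34]],[[-0.215,-0.146,0],[0,0,0.43]],[[-0.26,-0.177,0],[0,0,0.52]],[[-0.305,-0.207,0],[0,0,0.6]],[[-0.35,-0.238,0],[0,0,0.69]],[[-0.395,-0.268,0],[0,0,0.78]],[[-0.425,-0.289,0],[0,0,0.84]],[[-0.44,-0.299,-0.001],[-0.002,0,0.86]],[[-0.44,-0.299,-0.001],[-0.002,0,0.86]]], "gripper": 0.07}}

```text
time_s: 1.6
position: [0.5354, 0.1147, 0.2233]
tcp_rot: [[-0.28, 0.96, 0.001], [0.96, 0.28, 0.002], [0.001, 0.001, -1.0]]
force: [-0.0, -0.5, -0.6]
opening: 0.798
```

```bash
python3 -c "
from h import *
s=telemetry.read_state();print(s['time_s'],s['position'],np.round(s['tcp_rot'],3).tolist(),s['force'],s['opening'])
a=snap('wrist','w0');cv2.imwrite('pics/w0v.png',cv2.convertScaleAbs(a,alpha=1.3,beta=25))"
```

```text
1.6 [0.53544518 0.11472573 0.22332985] [[-0.28, 0.96, 0.001], [0.96, 0.28, 0.002], [0.001, 0.001, -1.0]] [-0.04509975 -0.45580943 -0.58752372] 0.7977514779583283
```

View pics/w0v.png

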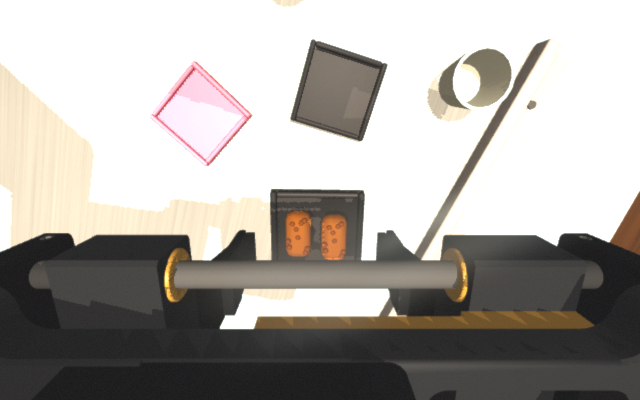

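The wrist view shows the plate's stop-averted side at row 190, from (271,190) to (363,190). It lies parallel to the jaw line, and the small dark plate's nearest corner is at (361,139).

Run:
```python
from h import *
q=p2w('w0',[(271,190),(363,190)],.018)[:,:2];d=q[1]-q[0];print(q,np.linalg.norm(d),np.degrees(np.arctan2(d[1],d[0])))
print(p2w('w0',[(293,121),(361,139)],.0)[:,:2])
r=p2w('w0',[(547,40),(437,250)],.026)[:,:2];e=r[0]-r[1];print(r,np.degrees(np.arctan2(e[1],e[0])))
n=np.array([-d[1],d[0]])/np.linalg.norm(d)
c=q.mean(0)+.025*n;print(c);th=np.degrees(np.arctan2(d[1],d[0]))
to(*c,.1,th);to(*c,.006,th)
```

```text
[[0.48695394 0.08636636]
 [0.5966433  0.11842901]] 0.11427935028943957 16.293860930319788
[[0.49027345 0.17350889]
 [0.57732577 0.17640086]]
[[0.73159103 0.33188561]
 [0.71150717 0.07155617]] 85.58849204218548
[0.53478452 0.12639357]
[0.01, 0.0031, 0.1233] [0.0007, -0.0018, 0.0008]
[0.0099, 0.003, 0.2173] [0.0007, -0.0018, 0.0008]
```

Emit:
{"op": "servo_tool", "data": {"targets": [[[0.01,0.003,0.02],[0,0,0]],[[0.01,0.003,0.05],[0,0,0]],[[0.01,0.003,0.085],[0,0,0]],[[0.01,0.003,0.12],[0,0,0]],[[0.01,0.003,0.15],[0,-0.001,0]],[[0.01,0.003,0.175],[0,-0.001,0]],[[0.01,0.003,0.195],[0,-0.001,0]],[[0.01,0.003,0.208],[0,-0.001,0]],[[0.01,0.003,0.216],[0.001,-0.002,0]],[[0.01,0.003,0.216],[0.001,-0.002,0]]]}}

```text
time_s: 2.9
position: [0.5355, 0.1263, 0.0075]
tcp_rot: [[-0.282, 0.959, 0.001], [0.959, 0.282, -0.001], [-0.001, 0.0, -1.0]]
force: [0.4, -0.3, 0.3]
opening: 0.805
```

Run:
```python
from h import *
s=telemetry.read_state();print(s['position'],s['force'])
# goal: hand with jaw along rail x (-8.2 deg), plate at x -0.128 rail, y stop
O=np.array([.693,.028]);X=np.array([.990,-.143]);Y=np.array([.143,.990])
for y in(.03,-.05,-.10):
    p=O+X*-.135+Y*(y+.0695);print(y,p);to(*p,.007,-8.2)
```

```text
[0.53546674 0.12631481 0.00746515] [ 0.40560374 -0.28369912  0.25325609]
0.03 [0.5735785 0.14581  ]
[0.008, 0.0421, 0.0005] [0.0006, 0.001, 0.4289]
-0.05 [0.5621385 0.06661  ]
[-0.0648, 0.0088, 0.0005] [0.0006, 0.001, 0.4289]
-0.1 [0.5549885 0.01711  ]
[-0.1103, -0.0121, 0.0006] [0.0006, 0.001, 0.4289]
```

```bash
cat > path.py <<'E'
from h import *
# hand path: 20 mm straight then turn 24.5 deg over next 100 mm of plate-centre travel, then straight; 6 mm rows
s=telemetry.read_state();h=np.array(s['position'][:2]);R=np.array(s['tcp_rot'])
th0=16.4;H=lambda t:np.array([np.sin(np.radians(t)),-np.cos(np.radians(t))])
L=.0695;c=h+L*H(th0);out=[]
for i in range(1,26):
    d=i*6
    t=th0-24.6*np.clip((d-20)/100,0,1);c=c+.006*H(t);p=c-L*H(t)
    out.append((p,t,c))
    q=R[:2,:2].T@(p-h);print(i,q.round(3).tolist(),round(np.radians(th0-t),3),(p.round(3)).tolist(),c.round(3))
E
python3 path.py
```

```text
1 [-0.006, 0.0] 0.0 [0.537, 0.121] [0.557 0.054]
2 [-0.012, 0.0] 0.0 [0.539, 0.115] [0.558 0.048]
3 [-0.018, 0.0] 0.0 [0.541, 0.109] [0.56  0.042]
4 [-0.024, 0.001] 0.017 [0.543, 0.104] [0.562 0.037]
5 [-0.03, 0.003] 0.043 [0.546, 0.098] [0.563 0.031]
6 [-0.036, 0.004] 0.069 [0.55, 0.093] [0.565 0.025]
7 [-0.042, 0.005] 0.094 [0.552, 0.087] [0.566 0.019]
8 [-0.048, 0.006] 0.12 [0.555, 0.082] [0.567 0.013]
9 [-0.055, 0.007] 0.146 [0.558, 0.076] [0.567 0.007]
10 [-0.061, 0.008] 0.172 [0.56, 0.07] [0.568 0.001]
11 [-0.067, 0.009] 0.198 [0.563, 0.064] [ 0.569 -0.005]
12 [-0.073, 0.009] 0.223 [0.565, 0.059] [ 0.569 -0.011]
13 [-0.079, 0.009] 0.249 [0.567, 0.053] [ 0.569 -0.017]
14 [-0.086, 0.009] 0.275 [0.569, 0.047] [ 0.569 -0.023]
15 [-0.092, 0.009] 0.301 [0.57, 0.041] [ 0.569 -0.029]
16 [-0.098, 0.009] 0.326 [0.572, 0.035] [ 0.569 -0.035]
17 [-0.104, 0.009] 0.352 [0.573, 0.029] [ 0.569 -0.041]
18 [-0.111, 0.008] 0.378 [0.574, 0.022] [ 0.568 -0.047]
19 [-0.117, 0.007] 0.404 [0.576, 0.016] [ 0.567 -0.053]
20 [-0.123, 0.007] 0.429 [0.576, 0.01] [ 0.567 -0.059]
21 [-0.128, 0.004] 0.429 [0.576, 0.004] [ 0.566 -0.065]
22 [-0.134, 0.002] 0.429 [0.575, -0.002] [ 0.565 -0.07 ]
23 [-0.139, -0.001] 0.429 [0.574, -0.008] [ 0.564 -0.076]
24 [-0.145, -0.003] 0.429 [0.573, -0.014] [ 0.563 -0.082]
25 [-0.15, -0.006] 0.429 [0.572, -0.02] [ 0.562 -0.088]
```

Emit:
{"op": "servo_tool", "data": {"targets": [[[-0.005,0,0],[0,0,0]],[[-0.01,0,0],[0,0,0]],[[-0.014,0,0],[0,0,0]],[[-0.018,0,0],[0,0,0]],[[-0.024,0.001,0],[0,0,0.017]],[[-0.03,0.003,0],[0,0,0.043]],[[-0.036,0.004,0],[0,0,0.069]],[[-0.042,0.005,0],[0,0,0.094]],[[-0.048,0.006,0],[0,0,0.12]],[[-0.055,0.007,0],[0,0,0.146]],[[-0.061,0.008,0],[0,0,0.172]],[[-0.067,0.009,0],[0,0,0.198]]]}}

```text
time_s: 4.4
position: [0.5634, 0.0639, 0.0078]
tcp_rot: [[-0.085, 0.996, 0.001], [0.996, 0.085, -0.001], [-0.001, 0.001, -1.0]]
force: [-1.0, 4.3, 3.8]
opening: 0.803
```

Run:
```python
from h import *
a=snap('scene','s1')[165:335,175:425]
cv2.imwrite('pics/s1c.png',cv2.resize(cv2.convertScaleAbs(a,alpha=1.3,beta=25),None,fx=3.2,fy=3.2,interpolation=cv2.INTER_CUBIC))
```

```text
(no output)
```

View pics/s1c.png

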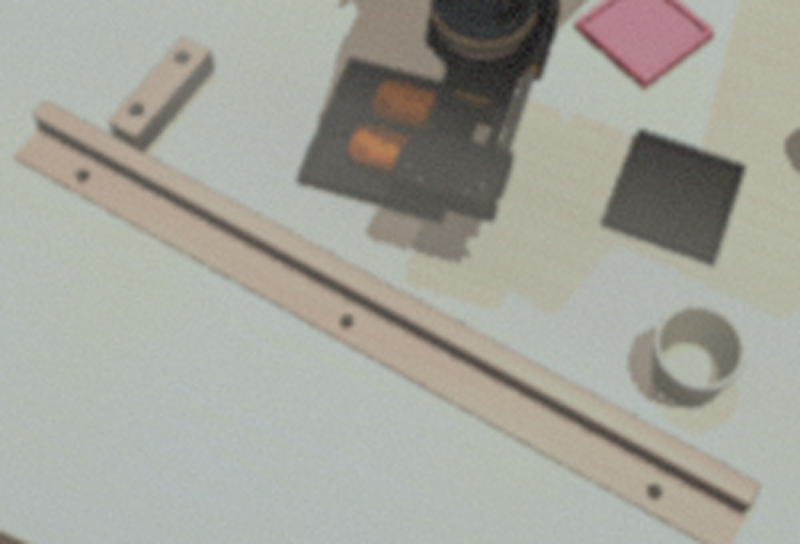

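The plate moves and turns with the hand: its far edge now runs from (350,58) to (298,183) in the crop. The croquettes are in place. I'll continue the push.

```bash
cat >> path.py <<'E'
print()
E
python3 - <<'E'
from h import *
s=telemetry.read_state();h=np.array(s['position'][:2]);R=np.array(s['tcp_rot']);th0=np.degrees(np.arctan2(R[1,1],R[0,1]))
H=lambda t:np.array([np.sin(np.radians(t)),-np.cos(np.radians(t))]);L=.0695;c=h+L*H(th0)
print(th0)
for i in range(1,15):
    t=max(th0-1.6*i,-8.2);c=c+.006*H(t);p=c-L*H(t);print(i,(R[:2,:2].T@(p-h)).round(3).tolist(),round(np.radians(th0-t),3),c.round(3))
E
```

```text
4.81614029812967
1 [-0.006, 0.002] 0.028 [ 0.57  -0.012]
2 [-0.012, 0.003] 0.056 [ 0.57  -0.018]
3 [-0.018, 0.005] 0.084 [ 0.57  -0.024]
4 [-0.024, 0.006] 0.112 [ 0.57 -0.03]
5 [-0.031, 0.007] 0.14 [ 0.57  -0.036]
6 [-0.037, 0.008] 0.168 [ 0.569 -0.042]
7 [-0.043, 0.009] 0.195 [ 0.569 -0.048]
8 [-0.049, 0.009] 0.223 [ 0.568 -0.054]
9 [-0.055, 0.008] 0.227 [ 0.567 -0.06 ]
10 [-0.061, 0.007] 0.227 [ 0.566 -0.066]
11 [-0.067, 0.006] 0.227 [ 0.565 -0.072]
12 [-0.073, 0.004] 0.227 [ 0.564 -0.078]
13 [-0.079, 0.003] 0.227 [ 0.563 -0.084]
14 [-0.084, 0.002] 0.227 [ 0.563 -0.09 ]
```

Emit:
{"op": "servo_tool", "data": {"targets": [[[-0.006,0.002,0],[0,0,0.028]],[[-0.012,0.003,0],[0,0,0.056]],[[-0.018,0.005,0],[0,0,0.084]],[[-0.024,0.006,0],[0,0,0.112]],[[-0.031,0.007,0],[0,0,0.14]],[[-0.037,0.008,0],[0,0,0.168]],[[-0.043,0.009,0],[0,0,0.195]],[[-0.049,0.009,0],[0,0,0.223]],[[-0.055,0.008,0],[0,0,0.227]],[[-0.061,0.007,0],[0,0,0.227]],[[-0.067,0.006,0],[0,0,0.227]],[[-0.072,0.005,0],[0,0,0.227]]]}}

```text
time_s: 5.95
position: [0.5741, -0.0077, 0.0076]
tcp_rot: [[0.14, 0.99, 0.001], [0.99, -0.14, -0.001], [-0.001, 0.001, -1.0]]
force: [1.1, 3.1, -1.2]
opening: 0.801
```

Emit:
{"op": "servo_tool", "data": {"targets": [[[-0.004,0,0],[0,0,0]],[[-0.007,0,0],[0,0,0]],[[-0.009,0,0],[0,0,0]],[[-0.01,0,0],[0,0,0]],[[-0.006,0,0],[0,0,0]],[[0.002,0,0],[0,0,0]],[[0.015,0,0],[0,0,0]],[[0.03,0,-0.02],[0,0,0]],[[0.04,0,-0.06],[0,0,0]],[[0.04,0,-0.11],[0,0,0]],[[0.04,0,-0.16],[0,0,0]],[[0.04,0,-0.18],[0,0,0]]]}}

```text
time_s: 7.45
position: [0.5814, 0.0335, 0.1913]
tcp_rot: [[0.138, 0.99, 0.007], [0.99, -0.138, -0.002], [-0.001, 0.007, -1.0]]
force: [0.2, 0.3, -0.8]
opening: 0.808
```

Run:
```python
from h import *
a=snap('side','d2')[120:270,290:470]
cv2.imwrite('pics/d2c.png',cv2.resize(cv2.convertScaleAbs(a,alpha=1.2,beta=35),None,fx=4,fy=4,interpolation=cv2.INTER_CUBIC))
a=snap('wrist','w2')
```

```text
(no output)
```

View pics/d2c.png

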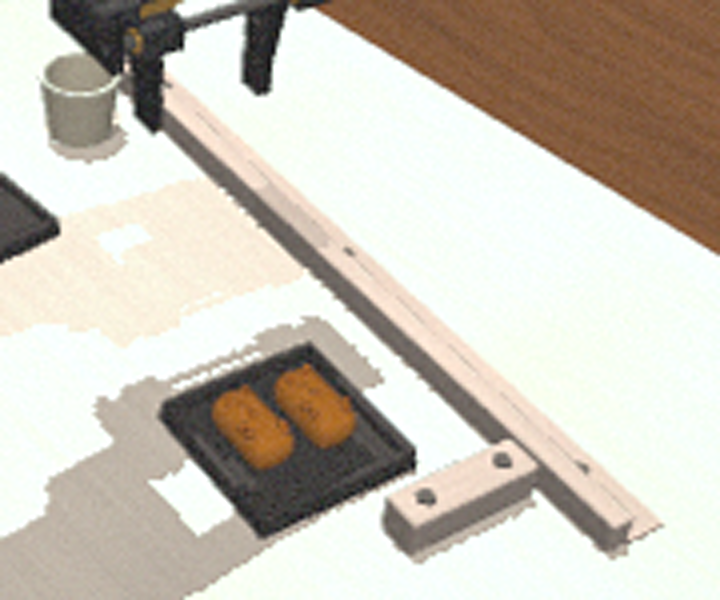

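The plate at (163,408), (310,345), (415,455), (262,530) is now about parallel to the rail. It is a small gap short of the stop, and the croquettes are on it.

Run:
```python
from h import *
D=lambda p:np.array(p)/4+[290,120]-.37
q=p2w('d2',D([(163,408),(310,345),(415,455),(262,530)]),.018)[:,:2]
print(q.round(4),[np.degrees(np.arctan2(*(q[i]-q[i-1])[::-1])).round(1) for i in range(4)])
O=np.array([.692,.027]);X=np.array([.990,-.143]);Y=np.array([.143,.990])
m=(q-O)@np.c_[X,Y];print(m.round(4),m.mean(0))
c=q.mean(0)
print(c); p=c-X*(.06+.0095+.02)
for z in(.19,.007):print(p);to(*p,z,-98.2)
to(*(p+[-.02,.06]),.19,-60)
```

```text
[[ 0.508  -0.0265]
 [ 0.6254 -0.0409]
 [ 0.6071 -0.1563]
 [ 0.4885 -0.1433]] [np.float64(80.6), np.float64(-7.0), np.float64(-99.0), np.float64(173.7)]
[[-0.1746 -0.0793]
 [-0.0562 -0.0767]
 [-0.0578 -0.1936]
 [-0.1771 -0.1976]] [-0.11642582 -0.13681199]
[ 0.5572483  -0.09172979]
[ 0.4686433  -0.07893129]
[-0.1268, -0.0963, 0.0] [0.0067, -0.0055, 1.575]
[ 0.4686433  -0.07893129]
[-0.1267, -0.0978, 0.183] [0.0067, -0.0055, 1.575]
[-0.0702, -0.1245, -0.0002] [0.0076, -0.0028, 0.9083]
```

Emit:
{"op": "servo_tool", "data": {"targets": [[[-0.003,-0.025,0],[0,0,0.12]],[[-0.007,-0.055,0],[0,0,0.28]],[[-0.012,-0.085,0],[0,0,0.44]],[[-0.016,-0.111,0],[0,0,0.6]],[[-0.04,-0.109,0],[0.003,-0.002,0.77]],[[-0.07,-0.105,0],[0.003,-0.002,0.94]],[[-0.1,-0.101,0],[0.004,-0.003,1.11]],[[-0.12,-0.098,0],[0.006,-0.005,1.28]],[[-0.127,-0.097,0],[0.006,-0.005,1.44]],[[-0.127,-0.097,0.02],[0.0067,-0.0055,1.56]],[[-0.127,-0.097,0.06],[0.0067,-0.0055,1.575]],[[-0.127,-0.097,0.08],[0.0067,-0.0055,1.575]]]}}

```text
time_s: 9.05
position: [0.4642, -0.0786, 0.105]
tcp_rot: [[0.99, -0.144, -0.011], [-0.144, -0.99, 0.003], [-0.012, -0.001, -1.0]]
force: [-0.4, 0.3, 0.1]
opening: 0.807
```

Run:
```python
from h import *
to(.4686,-.0795,.008,-98.2)
snap('wrist','w3')
```

```text
[0.0056, 0.0004, 0.0969] [-0.0013, 0.0115, -0.001]
```

Emit:
{"op": "servo_tool", "data": {"targets": [[[0.001,0,0.02],[0,0.006,0]],[[0.001,0,0.05],[0,0.011,0]],[[0.001,0,0.075],[0,0.011,0]],[[0.001,0,0.09],[0,0.011,0]],[[0.001,0,0.097],[0,0.011,0]],[[0.001,0,0.097],[0,0.011,0]]]}}

```text
time_s: 9.85
position: [0.4665, -0.0797, 0.0105]
tcp_rot: [[0.99, -0.144, 0.004], [-0.144, -0.99, -0.0], [0.004, -0.0, -1.0]]
force: [0.3, -0.5, -0.8]
opening: 0.809
```

Emit:
{"op": "servo_tool", "data": {"targets": [[[0.007,0,0],[0,0,0]],[[0.012,0,0],[0,0,0]],[[0.017,0,0],[0,0,0]],[[0.022,0,0],[0,0,0]],[[0.027,0,0],[0,0,0]],[[0.033,0,0],[0,0,0]],[[0.039,0,0],[0,0,0]],[[0.045,0,0],[0,0,0]],[[0.051,0,0],[0,0,0]],[[0.057,0,0],[0,0,0]],[[0.062,0,0],[0,0,0]],[[0.065,0,0],[0,0,0]]]}}

```text
time_s: 11.35
position: [0.5318, -0.0894, 0.0108]
tcp_rot: [[0.99, -0.144, 0.005], [-0.144, -0.99, -0.001], [0.006, 0.0, -1.0]]
force: [-2.7, -0.1, -0.6]
opening: 0.804
```

Emit:
{"op": "servo_tool", "data": {"targets": [[[0.003,0,0],[0,0,0]],[[0.006,0,0],[0,0,0]],[[0.008,0,0],[0,0,0]],[[0.01,0,0],[0,0,0]],[[0.01,0,0],[0,0,0]]]}}

```text
time_s: 11.98
position: [0.5412, -0.0907, 0.0111]
tcp_rot: [[0.99, -0.144, 0.005], [-0.144, -0.99, -0.001], [0.005, 0.0, -1.0]]
force: [-2.0, 0.1, -1.4]
opening: 0.805
```

Emit:
{"op": "servo_tool", "data": {"targets": [[[0.0015,0,0],[0,0,0]],[[0.003,0,0],[0,0,0]],[[0.003,0,0],[0,0,0]]]}}

```text
time_s: 12.35
position: [0.5436, -0.0909, 0.0111]
tcp_rot: [[0.99, -0.144, 0.004], [-0.144, -0.99, -0.001], [0.004, -0.0, -1.0]]
force: [-2.2, 0.4, 0.6]
opening: 0.802
```

Emit:
{"op": "servo_tool", "data": {"targets": [[[0.0015,0,0],[0,0,0]],[[0.003,0,0],[0,0,0]],[[0.003,0,0],[0,0,0]]]}}

```text
time_s: 12.72
position: [0.5439, -0.0909, 0.011]
tcp_rot: [[0.99, -0.143, -0.001], [-0.143, -0.99, 0.001], [-0.001, -0.001, -1.0]]
force: [-6.5, -0.8, 5.2]
opening: 0.808
```

Emit:
{"op": "servo_tool", "data": {"targets": [[[0.001,0,0],[0,0,0]],[[0.002,0,0],[0,0,0]],[[0.002,0,0],[0,0,0]]]}}

```text
time_s: 13.1
position: [0.544, -0.0908, 0.011]
tcp_rot: [[0.99, -0.143, -0.005], [-0.143, -0.99, 0.002], [-0.005, -0.001, -1.0]]
force: [-10.5, -1.1, 7.8]
opening: 0.802
```

Run:
```python
from h import *
a=snap('side','d4')[170:265,370:470]
cv2.imwrite('pics/d4c.png',cv2.resize(cv2.convertScaleAbs(a,alpha=1.2,beta=35),None,fx=6,fy=6,interpolation=cv2.INTER_CUBIC))
```

```text
(no output)
```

View pics/d4c.png

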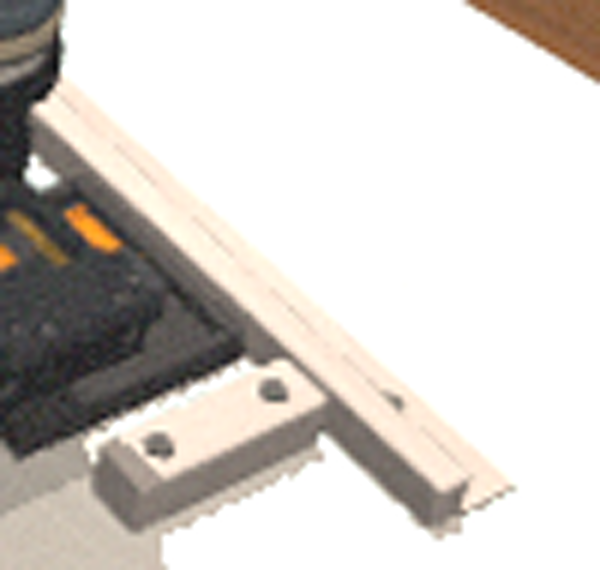

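Contact with the rail at about 10 N, and the plate edge lies along the rail. The gap to the stop is about 15–20 mm. I'll back off and go round to the far side.

Emit:
{"op": "servo_tool", "data": {"targets": [[[-0.008,0,0],[0,0,0]],[[-0.018,0,0],[0,0,0]],[[-0.028,0,0],[0,0,0]],[[-0.03,0,-0.03],[0,0,0]],[[-0.03,0,-0.08],[0,0,0]],[[-0.03,0,-0.13],[0,0,0]],[[-0.03,0,-0.15],[0,0,0]]]}}

```text
time_s: 14.02
position: [0.5197, -0.0878, 0.1639]
tcp_rot: [[0.99, -0.144, 0.01], [-0.144, -0.99, -0.003], [0.011, 0.001, -1.0]]
force: [0.5, -0.4, 0.2]
opening: 0.803
```

Run:
```python
from h import *
O=np.array([.692,.027]);X=np.array([.990,-.143]);Y=np.array([.143,.990])
for x,y,t in((-.16,-.0,-53),(-.065,-.035,-8.2)):
    p=O+X*x+Y*y;print(p);to(*p,.16,t)
snap('wrist','w5')
a=snap('side','d5')[160:265,370:470]
cv2.imwrite('pics/d5c.png',cv2.resize(cv2.convertScaleAbs(a,alpha=1.2,beta=15),None,fx=5.6,fy=5.6,interpolation=cv2.INTER_CUBIC))
```

```text
[0.5336  0.04988]
[-0.0061, -0.1382, 0.0037] [0.0055, -0.0095, -0.7898]
[0.622645 0.001645]
[0.0889, -0.1033, 0.0047] [0.0094, -0.0072, -1.5717]
```

View pics/d5c.png

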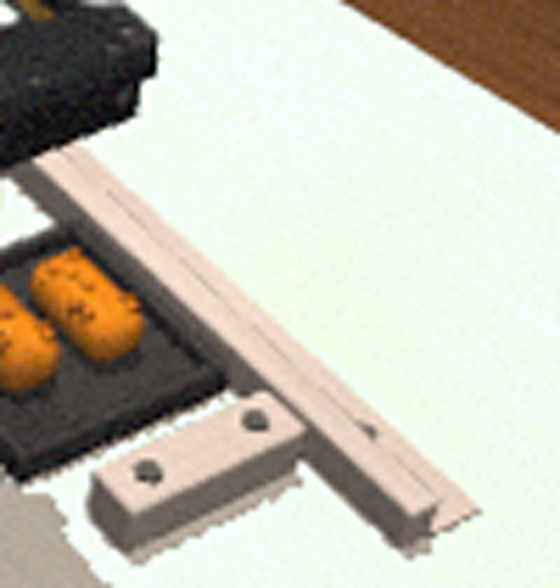

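The plate lies along the rail with a small gap to the stop. I'm going round at height to its open side.

Emit:
{"op": "servo_tool", "data": {"targets": [[[-0.001,-0.025,0],[0,0,-0.12]],[[-0.003,-0.06,0],[0,0,-0.28]],[[-0.005,-0.095,0],[0,0,-0.44]],[[-0.006,-0.125,0],[0,0,-0.6]],[[-0.003,-0.138,0],[0,0,-0.77]],[[0.02,-0.135,0.002],[0.005,-0.004,-0.94]],[[0.045,-0.125,0.004],[0.007,-0.005,-1.11]],[[0.07,-0.112,0.004],[0.009,-0.007,-1.28]],[[0.085,-0.105,0.004],[0.0094,-0.0072,-1.45]],[[0.089,-0.103,0.02],[0.0094,-0.0072,-1.57]],[[0.089,-0.103,0.05],[0.0094,-0.0072,-1.57]],[[0.089,-0.103,0.06],[0.0094,-0.0072,-1.57]]]}}

```text
time_s: 15.62
position: [0.619, 0.0021, 0.0978]
tcp_rot: [[0.145, 0.989, -0.012], [0.989, -0.145, 0.003], [0.002, -0.012, -1.0]]
force: [-0.4, -0.7, -0.2]
opening: 0.804
```

Run:
```python
from h import *
to(.6226,.0016,.009,-8.2)
```

```text
[-0.0001, 0.0047, 0.0888] [-0.0124, -0.0017, -0.0022]
```

Emit:
{"op": "servo_tool", "data": {"targets": [[[0,0.001,0.02],[-0.006,0,-0.002]],[[0,0.001,0.05],[-0.01,0,-0.002]],[[0,0.001,0.075],[-0.01,0,-0.002]],[[0,0.001,0.087],[-0.01,0,-0.002]],[[0,0.001,0.088],[-0.01,0,-0.002]],[[-0.008,0.001,0.088],[-0.01,0,-0.002]],[[-0.016,0.001,0.088],[-0.01,0,-0.002]],[[-0.022,0.001,0.088],[-0.01,0,-0.002]],[[-0.028,0.001,0.088],[-0.01,0,-0.002]],[[-0.033,0.001,0.088],[-0.01,0,-0.002]],[[-0.038,0.001,0.088],[-0.01,0,-0.002]],[[-0.042,0.001,0.088],[-0.01,0,-0.002]]]}}

```text
time_s: 17.12
position: [0.6162, -0.0393, 0.0137]
tcp_rot: [[0.143, 0.99, 0.005], [0.99, -0.143, 0.001], [0.002, 0.005, -1.0]]
force: [0.4, 5.7, 4.0]
opening: 0.807
```

Emit:
{"op": "servo_tool", "data": {"targets": [[[-0.003,0,0],[0,0,0]],[[-0.006,0,0],[0,0,0]],[[-0.006,0,0],[0,0,0]]]}}

```text
time_s: 17.5
position: [0.6153, -0.0456, 0.0136]
tcp_rot: [[0.143, 0.99, 0.005], [0.99, -0.143, 0.001], [0.002, 0.005, -1.0]]
force: [0.1, 4.8, 2.8]
opening: 0.807
```

Emit:
{"op": "servo_tool", "data": {"targets": [[[-0.001,0,0.001],[0,0,0]],[[-0.002,0,0.002],[0,0,0]],[[-0.003,0,0.003],[0,0,0]],[[-0.003,0,0.003],[0,0,0]]]}}

```text
time_s: 18.0
position: [0.6147, -0.0484, 0.0102]
tcp_rot: [[0.142, 0.99, 0.004], [0.99, -0.142, 0.001], [0.001, 0.004, -1.0]]
force: [1.7, 4.2, 2.8]
opening: 0.803
```

Emit:
{"op": "servo_tool", "data": {"targets": [[[-0.001,0,0],[0,0,0]],[[-0.002,0,0],[0,0,0]],[[-0.002,0,0],[0,0,0]]]}}

```text
time_s: 18.38
position: [0.6143, -0.0503, 0.0102]
tcp_rot: [[0.143, 0.99, 0.004], [0.99, -0.143, 0.001], [0.002, 0.004, -1.0]]
force: [1.0, 5.0, 3.1]
opening: 0.806
```

Emit:
{"op": "servo_tool", "data": {"targets": [[[-0.001,0,0],[0,0,0]],[[-0.002,0,0],[0,0,0]],[[-0.002,0,0],[0,0,0]]]}}

```text
time_s: 18.75
position: [0.614, -0.0505, 0.0102]
tcp_rot: [[0.142, 0.99, 0.004], [0.99, -0.142, 0.004], [0.004, 0.003, -1.0]]
force: [2.5, 10.8, 3.1]
opening: 0.806
```

Emit:
{"op": "servo_tool", "data": {"targets": [[[-0.001,0,0],[0,0,0]],[[-0.002,0,0],[0,0,0]],[[-0.002,0,0],[0,0,0]]]}}

```text
time_s: 19.12
position: [0.6136, -0.0507, 0.0102]
tcp_rot: [[0.142, 0.99, 0.004], [0.99, -0.142, 0.006], [0.006, 0.003, -1.0]]
force: [2.1, 15.8, 3.7]
opening: 0.805
```

Emit:
{"op": "servo_tool", "data": {"targets": [[[0.002,0,0],[0,0,0]],[[0.006,0,0],[0,0,0]],[[0.016,0,0],[0,0,0]],[[0.03,0,-0.01],[0,0,0]],[[0.04,0,-0.05],[0,0,0]],[[0.05,0,-0.1],[0,0,0]],[[0.05,0,-0.15],[0,0,0]],[[0.05,0,-0.16],[0,0,0]]]}}

```text
time_s: 20.12
position: [0.6227, -0.005, 0.1751]
tcp_rot: [[0.142, 0.99, 0.012], [0.99, -0.142, -0.001], [0.001, 0.012, -1.0]]
force: [0.2, 0.3, 0.7]
opening: 0.804
```

Run:
```python
from h import *
a=snap('side','d6')[180:265,370:465]
b=snap('scene','s6')[165:255,185:300]
f=lambda i,k:cv2.resize(cv2.convertScaleAbs(i,alpha=1.1,beta=15),(400,int(400*i.shape[0]/i.shape[1])),interpolation=cv2.INTER_CUBIC)
A=f(a,0);B=f(b,0);h=max(len(A),len(B));pad=lambda i:np.vstack([i,np.zeros((h-len(i),400,3),np.uint8)])
cv2.imwrite('pics/c6.png',np.hstack([pad(A),pad(B)]))
O=np.array([.692,.027]);X=np.array([.990,-.143]);Y=np.array([.143,.990])
for x,y,t in((-.17,-.02,-53),(-.160,-.150,-98.2)):
    p=O+X*x+Y*y;print(p);to(*p,.16,t)
```

```text
[0.52084 0.03151]
[0.0219, -0.1043, 0.0114] [0.0065, -0.0037, 0.7824]
[ 0.51215 -0.09862]
[-0.1081, -0.0944, 0.0114] [0.0049, -0.0064, 1.5713]
```

View pics/c6.png

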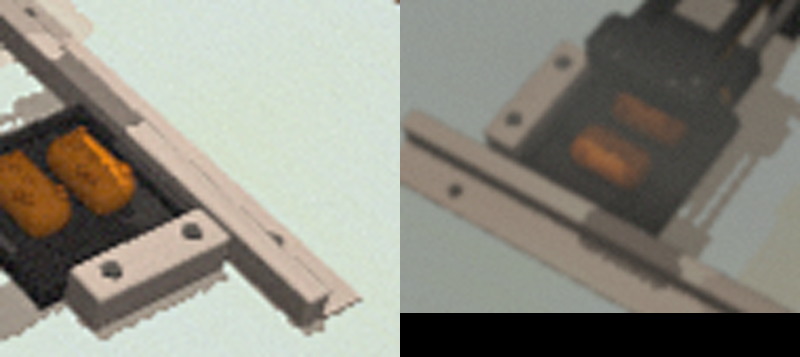

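Both views show the plate against the stop and along the rail, with the croquettes on it. I'll do one confirming press towards the rail, since the last push could have opened that side slightly.

Emit:
{"op": "servo_tool", "data": {"targets": [[[0.004,-0.02,0],[0,0,0.12]],[[0.012,-0.055,0],[0,0,0.28]],[[0.018,-0.085,0],[0,0,0.44]],[[0.02,-0.105,0],[0,0,0.6]],[[0.0,-0.108,0],[0.006,-0.003,0.77]],[[-0.035,-0.106,0],[0.006,-0.003,0.94]],[[-0.07,-0.1,0],[0.005,-0.005,1.11]],[[-0.095,-0.097,0],[0.005,-0.006,1.28]],[[-0.108,-0.095,0.01],[0.005,-0.006,1.44]],[[-0.108,-0.095,0.03],[0.005,-0.006,1.57]],[[-0.108,-0.095,0.065],[0.005,-0.006,1.57]],[[-0.108,-0.095,0.075],[0.005,-0.006,1.57]]]}}

```text
time_s: 21.72
position: [0.5083, -0.0975, 0.0916]
tcp_rot: [[0.99, -0.142, -0.01], [-0.142, -0.99, 0.004], [-0.011, -0.003, -1.0]]
force: [-0.3, 0.0, 0.2]
opening: 0.8
```

Run:
```python
from h import *
to(.5122,-.0986,.009,-98.2)
```

```text
[0.005, 0.0008, 0.0826] [-0.0027, 0.0108, 0.0006]
```

Emit:
{"op": "servo_tool", "data": {"targets": [[[0.001,0,0.02],[0,0.006,0]],[[0.001,0,0.05],[-0.002,0.01,0]],[[0.001,0,0.075],[-0.002,0.01,0]],[[0.001,0,0.085],[-0.002,0.01,0]],[[0.001,0,0.085],[-0.002,0.01,0]],[[0.008,0,0.085],[-0.002,0.01,0]],[[0.015,0,0.085],[-0.002,0.01,0]],[[0.021,0,0.085],[-0.002,0.01,0]],[[0.026,0,0.085],[-0.002,0.01,0]],[[0.029,0,0.085],[-0.002,0.01,0]],[[0.031,0,0.085],[-0.002,0.01,0]],[[0.031,0,0.085],[-0.002,0.01,0]]]}}

```text
time_s: 23.22
position: [0.5413, -0.1027, 0.0096]
tcp_rot: [[0.99, -0.142, 0.006], [-0.142, -0.99, -0.002], [0.006, 0.001, -1.0]]
force: [0.4, 0.2, 0.2]
opening: 0.803
```

Emit:
{"op": "servo_tool", "data": {"targets": [[[0.001,0,0],[0,0,0]],[[0.002,0,0],[0,0,0]],[[0.002,0,0],[0,0,0]]]}}

```text
time_s: 23.6
position: [0.5419, -0.1025, 0.0095]
tcp_rot: [[0.99, -0.141, 0.003], [-0.141, -0.99, -0.001], [0.003, 0.001, -1.0]]
force: [-4.1, 0.3, 2.0]
opening: 0.805
```

Emit:
{"op": "servo_tool", "data": {"targets": [[[0.001,0,0],[0,0,0]],[[0.002,0,0],[0,0,0]],[[0.003,0,0],[0,0,0]],[[0.004,0,0],[0,0,0]],[[0.004,0,0],[0,0,0]]]}}

```text
time_s: 24.22
position: [0.5427, -0.1022, 0.0095]
tcp_rot: [[0.99, -0.142, -0.003], [-0.142, -0.99, 0.001], [-0.003, -0.0, -1.0]]
force: [-9.0, 0.8, 6.8]
opening: 0.809
```

Emit:
{"op": "servo_tool", "data": {"targets": [[[-0.004,0,0],[0,0,0]],[[-0.014,0,0],[0,0,0]],[[-0.03,0,0],[0,0,0]],[[-0.05,0,-0.03],[0,0,0]],[[-0.07,0,-0.08],[0,0,0]],[[-0.08,0,-0.13],[0,0,0]],[[-0.08,0,-0.18],[0,0,0]],[[-0.08,0,-0.2],[0,0,0]],[[-0.08,0,-0.2],[0,0,0]]]}}

```text
time_s: 25.35
position: [0.4689, -0.0927, 0.2111]
tcp_rot: [[0.99, -0.142, 0.014], [-0.142, -0.99, -0.005], [0.014, 0.003, -1.0]]
force: [-0.2, 0.5, -0.0]
opening: 0.809
```

Run:
```python
from h import *
a=snap('wrist','w7')
b=snap('scene','s7')[165:255,185:300];d=snap('side','d7')[175:270,355:470]
f=lambda i:cv2.resize(cv2.convertScaleAbs(i,alpha=1.2,beta=15),(400,int(400*i.shape[0]/i.shape[1])),interpolation=cv2.INTER_CUBIC)
A,B,C=f(d),f(b),cv2.resize(a,(400,250));h=max(len(A),len(B));pad=lambda i:np.vstack([i,np.zeros((h-len(i),400,3),np.uint8)])
cv2.imwrite('pics/c7.png',np.vstack([np.hstack([pad(A),pad(B)]),np.hstack([C,cv2.resize(cv2.imread('pics/s7.png'),(400,250))])]))
```

```text
(no output)
```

View pics/c7.png

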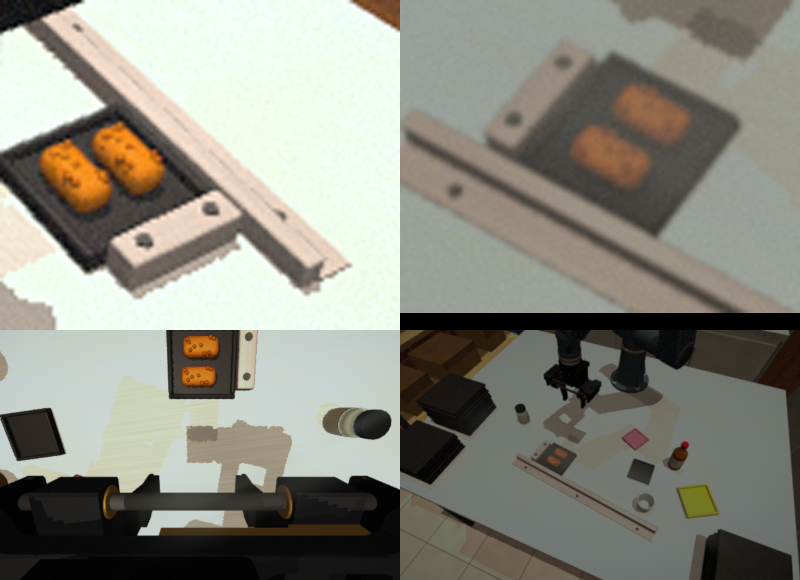

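The cup, bottle and jar are where they were, and the croquettes are on the plate. I'll take one closer look straight down at the two seams.

Emit:
{"op": "servo_tool", "data": {"targets": [[[0.02,0,0],[0,0,0]],[[0.05,0.005,0],[0,-0.006,0]],[[0.055,0.01,0],[0,0.014,0]],[[0.055,0.01,0],[0,0.014,0]]]}}

```text
time_s: 26.0
position: [0.5184, -0.1093, 0.208]
tcp_rot: [[0.99, -0.142, 0.017], [-0.142, -0.99, -0.003], [0.017, 0.0, -1.0]]
force: [-0.4, 0.5, 0.1]
opening: 0.801
```

Run:
```python
from h import *
s=telemetry.read_state();print(s['position'],s['force'])
a=snap('wrist','w8')[0:240,200:460]
cv2.imwrite('pics/w8c.png',cv2.resize(cv2.convertScaleAbs(a,alpha=1.3,beta=20),None,fx=2.5,fy=2.5,interpolation=cv2.INTER_CUBIC))
```

```text
[ 0.51836686 -0.10926896  0.20803081] [-0.35479749  0.46301052  0.05102459]
```

View pics/w8c.png

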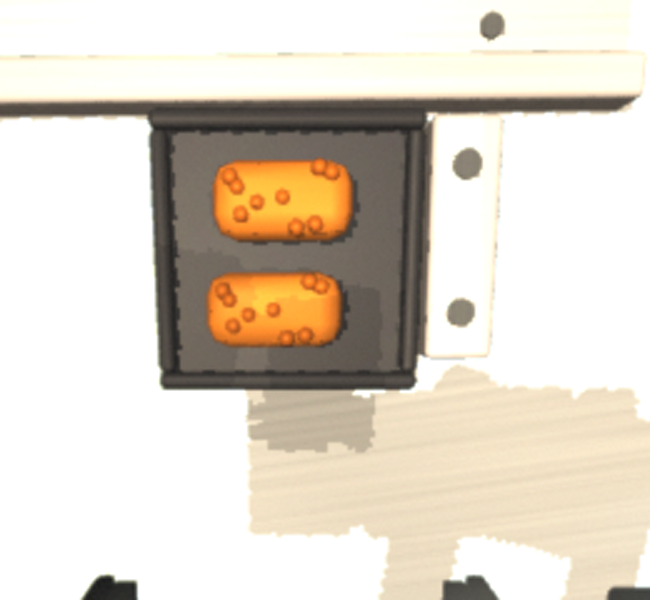

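Run:
```python
from h import *
X=np.array([.990,-.143]);Y=np.array([.143,.990])
F=lambda p:np.array(p)/2.5+[200,0]-.3
def g(n,p,z):print(n,(p2w('w8',F(p),z)[:,:2]@np.c_[X,Y]*1000).round(1).tolist())
g('plate R edge',[(427,115),(422,240),(415,380)],.018);g('stop edge',[(433,120),(429,240),(425,352)],.030)
g('plate top edge',[(152,113),(424,111)],.018);g('rail edge',[(10,103),(300,102),(600,99)],.026)
g('plate L',[(150,120),(161,378)],.018)
# sharp seam profile
a=cv2.imread('pics/w8.png').astype(int).sum(2)//3
for r in(55,70,90,110,130,140):print(r,a[r,360:380].tolist())
for c in(270,300,330,360):print('c',c,a[36:54,c].tolist())
```

```text
plate R edge [[679.9, -92.6], [629.6, -92.8], [568.4, -92.3]]
stop edge [[675.2, -93.2], [628.5, -93.8], [581.6, -94.2]]
plate top edge [[680.5, 24.2], [681.4, -91.3]]
rail edge [[682.3, 81.5], [682.8, -38.6], [684.2, -162.5]]
plate L [[677.7, 25.2], [569.1, 24.8]]
55 [56, 49, 33, 23, 34, 50, 58, 47, 34, 30, 40, 56, 76, 144, 178, 199, 204, 203, 205, 205]
70 [57, 49, 25, 30, 45, 59, 53, 39, 31, 31, 50, 60, 107, 163, 191, 204, 205, 204, 205, 206]
90 [56, 28, 21, 40, 58, 57, 44, 34, 30, 53, 61, 89, 157, 188, 205, 206, 207, 207, 209, 207]
110 [34, 25, 36, 52, 61, 51, 37, 29, 41, 54, 72, 143, 182, 203, 207, 207, 208, 209, 209, 209]
130 [24, 32, 50, 63, 53, 41, 35, 39, 54, 64, 120, 172, 198, 207, 209, 208, 209, 208, 207, 205]
140 [26, 36, 56, 59, 48, 37, 33, 52, 58, 75, 149, 185, 204, 207, 206, 208, 209, 208, 209, 208]
c 270 [193, 192, 178, 153, 89, 51, 43, 31, 34, 39, 48, 56, 48, 36, 24, 11, 21, 38]
c 300 [192, 187, 169, 141, 76, 49, 44, 33, 34, 39, 46, 54, 44, 32, 21, 13, 26, 60]
c 330 [192, 179, 157, 117, 66, 47, 40, 31, 33, 38, 45, 50, 43, 34, 20, 14, 29, 59]
c 360 [189, 172, 152, 102, 56, 44, 41, 31, 35, 39, 44, 49, 42, 32, 19, 12, 27, 39]
```

The seams read within about 1 mm, which is also the reading error. However, the plate may be 0.3–0.6° off the rail, because the hand held its yaw rigidly. A short press with shut fingers at mid-side lets the rail and then the stop square it.

Emit:
{"op": "servo_tool", "data": {"targets": [[[0,0,0.02],[0,-0.01,0]],[[0,0,0.06],[0,-0.014,-0.004]],[[0,0,0.1],[0,-0.014,-0.007]],[[0,0,0.14],[0,-0.014,-0.007]],[[0,0,0.165],[0,-0.014,-0.007]],[[0,0,0.18],[0,-0.014,-0.007]],[[0,0,0.18],[0,-0.014,-0.007]]], "gripper": 0.0}}

```text
time_s: 26.92
position: [0.5225, -0.1098, 0.0284]
tcp_rot: [[0.991, -0.135, 0.004], [-0.135, -0.991, -0.001], [0.004, 0.001, -1.0]]
force: [0.3, -0.7, 0.2]
opening: 0.094
```

```bash
python3 -c "
from h import *
to(.518,-.1092,.009,-97.8)"
```

```text
[-0.0046, 0.0, 0.0193] [0.0005, -0.0039, 0.001]
```

Emit:
{"op": "servo_tool", "data": {"targets": [[[0,0,0.01],[0,0,0]],[[0,0,0.019],[0,0,0]],[[0,0,0.019],[0,0,0]],[[0.006,0,0.019],[0,0,0]],[[0.012,0,0.019],[0,0,0]],[[0.016,0,0.019],[0,0,0]],[[0.018,0,0.019],[0,0,0]],[[0.02,0,0.019],[0,0,0]],[[0.021,0,0.019],[0,0,0]],[[0.022,0,0.019],[0,0,0]],[[0.022,0,0.019],[0,0,0]]]}}

```text
time_s: 28.3
position: [0.5412, -0.1124, 0.0105]
tcp_rot: [[0.991, -0.134, -0.002], [-0.134, -0.991, 0.0], [-0.002, 0.0, -1.0]]
force: [-8.5, -1.7, 6.1]
opening: 0.004
```

Emit:
{"op": "servo_tool", "data": {"targets": [[[0.001,0,0],[0,0,0]],[[0.002,0,0],[0,0,0]],[[0.003,0,0],[0,0,0]],[[0.003,0,0],[0,0,0]]]}}

```text
time_s: 28.8
position: [0.5413, -0.1122, 0.0104]
tcp_rot: [[0.991, -0.133, -0.008], [-0.133, -0.991, 0.002], [-0.008, -0.0, -1.0]]
force: [-13.5, -2.8, 9.5]
opening: 0.001
```

Emit:
{"op": "servo_tool", "data": {"targets": [[[-0.005,0,0],[0,0,0]],[[-0.015,0,0],[0,0,0]],[[-0.028,0,-0.005],[0,0,0]],[[-0.035,0,-0.04],[0,0,0]],[[-0.035,0,-0.085],[0,0,0]],[[-0.035,0,-0.1],[0,0,0]],[[-0.035,0,-0.1],[0,0,0]]]}}

```text
time_s: 29.68
position: [0.5137, -0.109, 0.1115]
tcp_rot: [[0.991, -0.135, 0.009], [-0.135, -0.991, -0.003], [0.01, 0.002, -1.0]]
force: [-0.2, -0.3, -0.2]
opening: 0.003
```

Run:
```python
from h import *
X=np.array([.990,-.143]);Y=np.array([.143,.990])
for x,y,t in((.515,.09,-50),(.62,.072,-7.8)):
    p=X*x+Y*y;print(p);to(*p,.11,t)
```

```text
[0.52272  0.015455]
[-0.0078, -0.1245, 0.0011] [0.006, -0.0081, -0.8332]
[ 0.624096 -0.01738 ]
[0.097, -0.1056, 0.0022] [0.0092, -0.0059, -1.5698]
```

Emit:
{"op": "servo_tool", "data": {"targets": [[[-0.001,-0.02,0],[0,0,-0.12]],[[-0.004,-0.055,0],[0,0,-0.28]],[[-0.007,-0.09,0],[0,0,-0.44]],[[-0.008,-0.115,0],[0,0,-0.6]],[[0.0,-0.128,0],[0.003,-0.004,-0.77]],[[0.025,-0.125,0],[0.006,-0.006,-0.94]],[[0.055,-0.115,0],[0.006,-0.006,-1.11]],[[0.08,-0.108,0],[0.008,-0.006,-1.28]],[[0.097,-0.106,0],[0.009,-0.006,-1.44]],[[0.097,-0.106,0.02],[0.009,-0.006,-1.57]],[[0.097,-0.106,0.055],[0.009,-0.006,-1.57]],[[0.097,-0.106,0.065],[0.009,-0.006,-1.57]]]}}

```text
time_s: 31.18
position: [0.621, -0.0164, 0.042]
tcp_rot: [[0.136, 0.991, -0.01], [0.991, -0.136, 0.003], [0.001, -0.011, -1.0]]
force: [-0.7, 0.1, -0.1]
opening: 0.004
```

```bash
python3 -c "
from h import *
to(.624,-.0174,.009,-7.8)"
```

```text
[-0.0006, 0.0035, 0.033] [-0.0105, -0.0011, 0.0]
```

Emit:
{"op": "servo_tool", "data": {"targets": [[[0,0.001,0.015],[-0.008,0,0]],[[0,0.001,0.03],[-0.01,0,0]],[[0,0.001,0.035],[-0.01,0,0]],[[-0.007,0.001,0.035],[-0.01,0,0]],[[-0.014,0.001,0.035],[-0.01,0,0]],[[-0.021,0.001,0.035],[-0.01,0,0]],[[-0.027,0.001,0.035],[-0.01,0,0]],[[-0.031,0.001,0.035],[-0.01,0,0]],[[-0.034,0.001,0.035],[-0.01,0,0]],[[-0.036,0.001,0.035],[-0.01,0,0]],[[-0.037,0.001,0.035],[-0.01,0,0]],[[-0.037,0.001,0.035],[-0.01,0,0]]]}}

```text
time_s: 32.67
position: [0.6195, -0.0514, 0.0111]
tcp_rot: [[0.136, 0.991, 0.007], [0.991, -0.136, 0.003], [0.004, 0.006, -1.0]]
force: [1.5, 7.9, 1.6]
opening: 0.004
```

Emit:
{"op": "servo_tool", "data": {"targets": [[[-0.001,0,0],[0,0,0]],[[-0.002,0,0],[0,0,0]],[[-0.003,0,0],[0,0,0]],[[-0.003,0,0],[0,0,0]]]}}

```text
time_s: 33.17
position: [0.6193, -0.0516, 0.0111]
tcp_rot: [[0.138, 0.99, 0.007], [0.99, -0.138, 0.006], [0.007, 0.006, -1.0]]
force: [2.0, 14.3, 3.0]
opening: 0.004
```

Emit:
{"op": "servo_tool", "data": {"targets": [[[0.003,0,0],[0,0,0]],[[0.008,0,0],[0,0,0]],[[0.02,0,0],[0,0,0]],[[0.035,0,-0.01],[0,0,0]],[[0.045,0,-0.05],[0,0,0]],[[0.045,-0.03,-0.1],[0,0,0]],[[0.045,-0.07,-0.15],[0,0,0]],[[0.045,-0.11,-0.18],[0,0,0]],[[0.045,-0.15,-0.2],[0,0,0]],[[0.045,-0.17,-0.2],[0,0,0]],[[0.045,-0.17,-0.2],[0,0,0]]]}}

```text
time_s: 34.55
position: [0.4544, 0.0119, 0.2107]
tcp_rot: [[0.135, 0.991, 0.008], [0.991, -0.135, -0.001], [0.001, 0.008, -1.0]]
force: [0.8, 0.1, -0.8]
opening: 0.008
```

Run:
```python
from h import *
b=snap('scene','s9');s0=cv2.imread('pics/s0.png');s7=cv2.imread('pics/s7.png')
print(telemetry.read_state()['force'],telemetry.read_state()['time_s'])
for n,(x0,x1,y0,y1) in dict(cup=(372,412,255,295),bottle=(425,468,172,226),jar=(180,212,114,155)).items():
    f=lambda i:np.float32(cv2.cvtColor(i[y0:y1,x0:x1],6))
    print(n,cv2.phaseCorrelate(f(s0),f(b),cv2.createHanningWindow((x1-x0,y1-y0),5)))
f=lambda i:np.float32(cv2.cvtColor(i[178:238,215:285],6))
print('plate s7->s9',cv2.phaseCorrelate(f(s7),f(b),cv2.createHanningWindow((70,60),5)))
# dark plate mask -> min area rect, world
S=(b.max(2)<75).astype(np.uint8);S[:170]=0;S[245:]=0;S[:,:210]=0;S[:,290:]=0
hs=max(cv2.findContours(S,0,2)[0],key=cv2.contourArea);hull=cv2.convexHull(hs)
q=p2w('s9',hull[:,0],.018)[:,:2]
r=cv2.minAreaRect(np.float32(q));print(r, (np.array(r[0])@np.c_[[.990,-.143],[.143,.990]]).round(4))
```

```text
[ 0.4338832  -0.67516904  0.13405543] 34.6
cup ((0.03888214698547898, -0.11880003903940306), 0.8992377209663391)
bottle ((0.5347822524672523, -0.08238906871822493), 0.9592783871010988)
jar ((0.056624238926897164, 0.5383273187305946), 0.9837924665874905)
plate s7->s9 ((0.11020481378763947, -0.13134131482756928), 1.0344444338922147)
((0.6100012063980103, -0.13194862008094788), (0.15361851453781128, 0.11617427319288254), 82.16792297363281) [ 0.6228 -0.0434]
```

```bash
python3 -c "
from h import *
print(order.hand_in())"
```

```text
the job is handed in; nothing more can be done
None
```

I pushed the plate into the corner, against both the rail and the end stop, took the hand away and handed the job in at about 34.6 s. I only pushed on the plate's outside edges. The open fingers turned it to line up with the rail and slid it to the rail, then to the stop. After that, the shut fingers gave one press at the middle of each outer side to square it up.

**Contact:** the last presses met firm resistance, about 13.5 N towards the rail and 14 N towards the stop, with the plate no longer moving.

**Seams:** in the last close picture, taken before the shut-finger presses, both seams read within about 1 mm, which is the reading error. The plate looked 0.3–0.6° off the rail then, which is why I made those presses.

**After the presses:** I had no picture views left, so I checked by image code only. It gave the plate's angle as about -7.8°, against -7.6° to -8.2° measured for the rail. Its outline took in some shadow (154 mm long instead of 120), so that angle is a rough check.

**Other items:** in the last viewed picture the croquettes were on the plate and clear of the fingers. The cup matched its starting image. The bottle and jar each read a half-pixel shift; I put this down to the image method, as nothing touched them. The force on the hand at the end was just sensor noise.

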